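Hold a sample slide flush on a tilted stage, up against its stop

ROBOT

A 7-joint arm with a two-finger parallel gripper is mounted at the origin on a cart in front of the work surface, level with it; the furniture and walls round the work are solid. World frame = base frame: x ahead of the robot, y to its left, z up, the work surface at z = 0. Lengths are in m, angles in rad, forces in N, time in s.
With the tool pointing down it reaches from about 0.4 to 0.9 m from the base axis. Payload 5.6 kg.
Tool frame: the origin (TCP) lies midway between the tips of the shut fingers; the grasp point (between the pads) lies 19 mm behind it; z points along the fingers, y is the line along which they close (so a half turn about z gives the same grasp; the last joint's range is limited). The gripper opens to 92 mm and grips with 3 to 60 N. Pads are 20 mm wide; open, the fingers measure 128 mm over their backs; the gripper's body (75 mm by 189 mm) begins 69 mm behind the grasp point.
Start: joints at [-1.174, 0.468, -0.012, 1.603, 0.006, 1.071, -0.056], TCP at [0.277, 0.588, 0.188] pointing down, gripper open.
Joint ranges: [-2.53, 2.53], [-0.31, 2.02], [-1.57, 1.55], [0.28, 2.44], [-1.29, 4.43], [0.15, 1.84], [-2.92, 2.92]. Speed limits (rad/s): [2.57, 2.57, 3.14, 3.14, 3.14, 3.14, 3.14].

INTERFACE

Orientations are given as a 3x3 rotation matrix whose columns are the frame's x, y, z axes.
In Python, from station import env, effector, solver, viewer, workorder, search_frame, tip_of gives the robot as it stands. Calls block until the motion is done:
- env.reach(position, orientation): joint-space move of the TCP to a pose.
- env.movel(position, frame=None, rate=0.15): straight line of the TCP; frame=None keeps the orientation; rate is the mean speed in m/s.
- env.goto_joints(angles): joint-space move.
- effector.release() and effector.grasp(squeeze=None): open the fingers fully, or close them until they stop; squeeze is the grip in N (None keeps the last).
- env.pause(seconds).
- solver.inverse_kinematics(position, orientation): joint angles nearest the present ones, or None.
- env.sense(): the state.
- viewer.read_camera(name): name is "scene" or "top"; returns (picture, depth): 420x560x3 uint8, red, green, blue; 420x560 float32, m along the optical axis (not along the pixel's ray), 0 where there is no reading.
- viewer.camera_info(name): a dict with "intrinsics" (3x3 intrinsics, pixels), "eye" and "rotation" of the camera in the world. Camera axes: x right, y up, looking along -z (the intrinsics and any distortion apply to the point x, -y, -z); pixel columns grow to the right and rows downward; lengths in m; the calibration is good to about 2 mm. A picture is of the moment at which its call begins. camera_info takes no time and is no camera call.
A pose or a line that the arm cannot do raises env.PlanningError and nothing moves.
- workorder.finish_job(): hands the job in; it is judged then, once.
Trained networks look in the newest picture that a camera, given by its name, has taken for a name from the list of things; names that differ only in an ending like _2 or _b are one class to them, and where a whole thing is asked for, a point or a joint stands for the part that bears it (a point fixed in the world has none). Each returns a list of dicts, best first, with "score" (0 to 1); they miss things now and then, are a little off and sometimes report something else, mostly with a low value. They report only what shows in the picture. A call takes as long as a camera call. They do not tell look-alikes from the thing itself.
- search_frame(camera, name): "at" ([x, y, z] in m, in world coordinates, good to about 4 mm: the middle of the surface that is visible of it).
- tip_of(camera, name): "at" ([x, y, z] in m, in world coordinates, good to about 4 mm: a listed point, or the origin of a listed thing).
The state is a dict: "t": time; "joint_positions": joint angles; "joint_velocities": joint speeds; "tau": joint torques, N m; "ee_pos": TCP position; "tcp_rot": TCP orientation; "wrist_force": force on the tool from outside, world axes, zero at the start; "moment": the same for the moment, N m; "gripper_width": finger opening in m; "grasp_force": force on a finger pad.
Only numpy, scipy, OpenCV 4.12 (cv2) and the standard library are available. Lean on these libraries where they do the work, as an engineer would, in place of code of your own. Each camera call takes 0.05 s, during which the arm holds its last target. There are 200 camera calls.

TASK

Pick up the aluminium sample slide by its rib and press it gently onto the sloped face of the tilt stage, tilted to match so that its underside lies flush, wholly on the face, with one of its short edges square up against the stop bar at the uphill end. The stop is set differently each time, so feel for it. Finish while still gripping the slide and holding it pressed against both the face and the stop; do not let go, do not shift the stage's tilt or its stop, and leave the other things on the table alone.

Things in the scene. Friction and masses are not known exactly. Their poses are not given: they have to be found in the camera images.
- sample_slide: loose flat aluminium plate, 60 (x) x 50 (y) x 6 mm, 0.11 to 0.2 kg, lying on the table with an upright grip rib in the middle of its top: rib 36 mm along x, 12 mm wide along y, its top 32 mm above the plate's underside. Origin: centre of the underside, z up. Half a turn about z leaves it the same. Its short edges (50 mm long, at x = +30 and -30 mm) are those that go to the stop
- stage: tilt stage screwed to the table: dark base plate 170 x 110 x 12 mm (120 mm over its clamp bars) with hinge cheeks at its low end (its -x end) and clamp cheeks farther up. Origin: centre of the base's underside; x points to the uphill end. On it an aluminium table, tilted up at +x by 0.2 to 0.48 rad and held by a stiff hinge that light pushes do not move
- face: the sloped steel contact plate on top of the tilt table, 130 mm along its x (uphill) by 80 mm along its y, flat, its centre 69 to 86 mm above the table top. Origin: centre of its upper face; x points uphill along the face, y level across it, z is the outward normal. It is sprung: pressed squarely it sinks along its normal, 1 mm per 4 N, at most 3 mm. No ledge at its downhill end
- stop: dark stop bar across the uphill part of the face: 12 mm along the slope, 84 mm across, 10 mm high, two screw heads 4 mm high on top. Origin: foot of its downhill side, mid-width, on the face; axes as the face's. Its downhill side lies 14 to 46 mm uphill of the face's centre; rigid, clamped so that only pushes over 80 N shift it
- cup: bystander: lidded sample cup, 53 mm across, 62 mm high, origin at the centre of its underside
- tape: bystander: black tape roll lying flat, 64 mm across, 19 mm high, origin at the centre of its underside
- spacer: bystander: white spacer block with two holes, 32 x 50 x 12 mm, origin at the centre of its underside
Not all that is in view belongs to the job. What is shaped like the sample_slide but blue or brown is not meant.

How it is judged:
By the outcome, as a careful person would: the job done as asked, in the order asked, and still so for the second after the job is handed in, while the arm keeps its last pose, push and grip.
It also fails if it takes over 48 s, if anything falls off the work surface, if the arm or the gripper's body presses on something with over 40 N, if the wrist force passes 120 N, or if a joint passes its speed limit or range.

## Working session

There is one attempt and no reset: what is moved stays moved. The work goes in short steps, each a Python script; the robot and the scene stay as the last script left them, time stands still between calls to the robot, and variables do not carry over. Pictures are saved under pics/ and viewed, at most 10 in all, crops included, and the job is handed in when it is done.

```bash
ls; mkdir -p pics
cat > h.py <<'E'
import numpy as np, cv2
from station import env, effector, solver, viewer, workorder, search_frame, tip_of
np.set_printoptions(precision=4, suppress=True)
def cloud(name, depth):
    c=viewer.camera_info(name); K=np.array(c["intrinsics"]); R=np.array(c["rotation"]); e=np.array(c["eye"])
    v,u=np.mgrid[:depth.shape[0],:depth.shape[1]]
    P=np.stack([(u-K[0,2])/K[0,0]*depth, -(v-K[1,2])/K[1,1]*depth, -depth],-1)
    W=P@R.T+e; W[depth<=0]=np.nan
    return W
def px(name,p):
    c=viewer.camera_info(name); K=np.array(c["intrinsics"]); R=np.array(c["rotation"]); e=np.array(c["eye"])
    q=(np.array(p)-e)@R; q=np.array([q[0],-q[1],-q[2]]); q=K@q; return (q[:2]/q[2]).round(0)
E
python3 - <<'E'
from h import *
for c in ("top","scene"):
    im,d=viewer.read_camera(c); cv2.imwrite(f"pics/{c}0.png",im[...,::-1]); np.savez(f"{c}0.npz",im=im,d=d)
    i=viewer.camera_info(c); print(c,i)
    for n in ("sample_slide","stage","face","stop","cup","tape","spacer"):
        for f in (search_frame,tip_of):
            try:
                for r in f(c,n): print(n,f.__name__,r["score"],r["at"],px(c,r["at"]))
            except Exception as ex: print(n,ex)
print(env.sense())
E
```

```text
pics
top {'intrinsics': array([[448.2131,   0.    , 273.8698],
       [  0.    , 448.2131, 206.8873],
       [  0.    ,   0.    ,   1.    ]]), 'eye': array([0.5046, 0.0518, 1.0563]), 'rotation': array([[ 0.027 ,  0.9981, -0.055 ],
       [-0.9996,  0.0268, -0.0051],
       [-0.0036,  0.0551,  0.9985]])}
sample_slide call 0.92 [0.5632, -0.1663, 0.0048] [369. 209.]
sample_slide call 0.69 [0.5942, -0.2702, 0.0048] [413. 197.]
sample_slide call 0.65 [0.5462, -0.0355, 0.0059] [313. 215.]
sample_slide call 0.55 [0.4581, -0.1903, 0.0036] [379. 254.]
sample_slide call 0.9 [0.5958, -0.2755, 0.001] [415. 197.]
sample_slide call 0.8 [0.4595, -0.1905, -0.0022] [378. 254.]
sample_slide call 0.76 [0.5436, -0.0345, 0.001] [313. 216.]
sample_slide call 0.64 [0.5652, -0.1716, -0.0007] [371. 208.]
stage call 0.75 [0.5701, 0.1575, 0.0605] [229. 201.]
stage call 0.36 [0.5955, 0.1629, 0.0788] [226. 189.]
face call 0.72 [0.5638, 0.1663, 0.067] [224. 203.]
face call 0.84 [0.5699, 0.1675, 0.0702] [224. 201.]
stop call 0.76 [0.5968, 0.1655, 0.0772] [225. 188.]
stop call 0.19 [0.5657, 0.1653, 0.0684] [225. 20
[... 1809 characters left out ...]
7 [0.5644, 0.1573, 0.0617] [256. 206.]
spacer call 0.81 [0.4006, -0.0274, -0.0011] [236. 276.]
{'t': 1.5, 'joint_positions': array([-1.174 ,  0.4675, -0.0116,  1.6027,  0.006 ,  1.0714, -0.0563]), 'joint_velocities': array([ 0.0002,  0.0005,  0.0004,  0.0001,  0.0002,  0.0006, -0.0001]), 'tau': array([  0.0002, -52.041 ,  -0.0123, -24.4051,  -0.0566,   0.0113,
         0.    ]), 'ee_pos': array([0.2768, 0.5881, 0.188 ]), 'tcp_rot': array([[-0.9048,  0.4258,  0.0001],
       [ 0.4258,  0.9048, -0.    ],
       [-0.0001,  0.    , -1.    ]]), 'wrist_force': array([ 0.8359,  0.5938, -0.0678]), 'moment': array([ 0.0477,  0.01  , -0.0424]), 'grasp_force': 0.0, 'gripper_width': 0.09211141476560623}
```

View pics/top0.png

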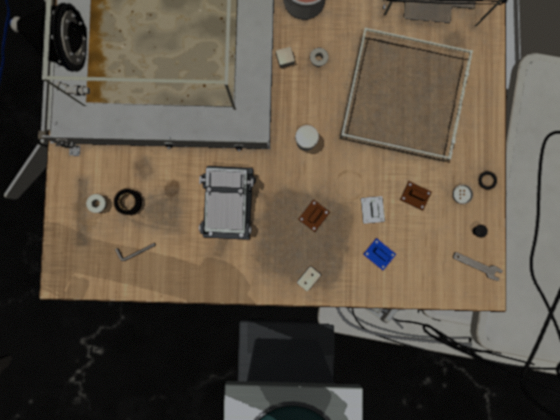

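View pics/scene0.png

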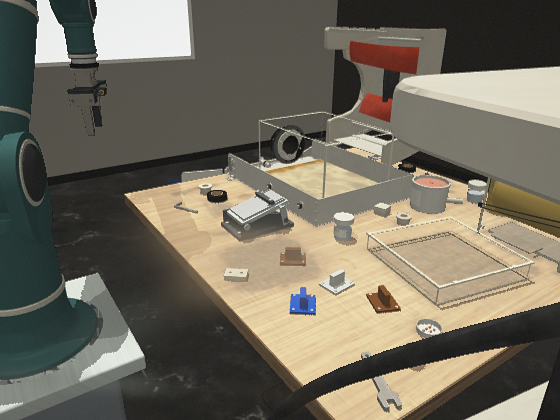

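Slide candidates in the top picture are brown (313,215), grey (372,209), dark brown (415,195) and blue (379,254). The bare-aluminium grey one at (372,209) fits the description; the same part is at (337,283) in the scene view. I'll confirm it with a crop and fit its pose and the face plane from depth.

Run:
```python
from h import *
D={c:np.load(c+"0.npz") for c in("top","scene")}
a=cv2.resize(D["top"]["im"][175:275,285:435],None,fx=5,fy=5,interpolation=2)[:400,:]
b=cv2.resize(D["top"]["im"][160:245,190:265],None,fx=4.7,fy=4.7,interpolation=2)[:400,:]
s=cv2.resize(D["scene"]["im"][180:320,215:405],None,fx=4,fy=4,interpolation=2)
im=np.zeros((600,800,3),np.uint8); a=cv2.resize(a,(450,240)); im[:240,:450]=a; im[:240,460:672]=cv2.resize(b,(212,240)); s=cv2.resize(s,(475,350)); im[245:595,:475]=s
cv2.imwrite("pics/crop1.png",im[...,::-1])
for c in D:
    W=cloud(c,D[c]["d"]); I=D[c]["im"].astype(int)
    tz=W[(abs(W[...,0]-.5)<.03)&(abs(W[...,1]+.1)<.03)][:,2]; print(c,"table z",np.nanmedian(tz))
    near=(abs(W[...,0]-.564)<.05)&(abs(W[...,1]+.169)<.05)
    sat=I.max(-1)-I.min(-1)
    m=near&(sat<35)&(I.max(-1)>90)&(W[...,2]>.003)
    print("slide px",m.sum(), "z pct",np.percentile(W[m][:,2],[5,50,95,99]))
    for nm,mm in(("plate",m&(W[...,2]<.012)),("rib",near&(W[...,2]>.022))):
        p=W[mm][:,:2].astype(np.float32)
        if len(p)>5: print(nm,len(p),p.mean(0),cv2.minAreaRect(p*1000))
    # face plane
    n=(abs(W[...,0]-.565)<.03)&(abs(W[...,1]-.165)<.035)&(W[...,2]>.03)
    P=W[n]; rng=np.random.default_rng(0); best=None
    for _ in range(500):
        q=P[rng.choice(len(P),3,False)]; nn=np.cross(q[1]-q[0],q[2]-q[0]); l=np.linalg.norm(nn)
        if l<1e-5: continue
        nn/=l; k=abs((P-q[0])@nn)<.002
        if best is None or k.sum()>best.sum(): best=k
    Q=P[best]; ce=Q.mean(0); nn=np.linalg.svd(Q-ce)[2][2]; nn*=np.sign(nn[2])
    print("face",len(P),best.sum(),ce,nn,"tilt",np.arccos(nn[2]),"yaw uphill",np.arctan2(-nn[1],-nn[0]))
    # whole inlier set for the face rectangle
    n=(abs(W[...,0]-.57)<.12)&(abs(W[...,1]-.165)<.09)&(abs((W-ce)@nn)<.003)&(W[...,2]>.02)
    print("face rect",n.sum(),cv2.minAreaRect((W[n][:,:2]*1000).astype(np.float32)))
    n=(abs(W[...,0]-.57)<.12)&(abs(W[...,1]-.165)<.07)&((W-ce)@nn>.006)&((W-ce)@nn<.02)
    if n.sum()>5: print("stop rect",n.sum(),W[n].mean(0),cv2.minAreaRect((W[n][:,:2]*1000).astype(np.float32)), ((W[n]-ce)@nn).mean())
```

```text
top table z -0.0012446627184212744
slide px 448 z pct [0.0033 0.0057 0.0316 0.0335]
plate 360 [ 0.5631 -0.1723] ((563.7044677734375, -173.38104248046875), (59.61091613769531, 50.578086853027344), 6.5193281173706055)
rib 95 [ 0.5634 -0.1728] ((563.5943603515625, -173.15093994140625), (35.13290023803711, 12.529020309448242), 5.881500720977783)
face 870 572 [0.5614 0.1655 0.064 ] [-0.2473  0.0094  0.9689] tilt 0.2500932885836385 yaw uphill -0.038082885989159224
face rect 1725 ((566.8495483398438, 165.4051055908203), (110.3130874633789, 141.76910400390625), 89.02112579345703)
stop rect 211 [0.5939 0.167  0.0831] ((594.5017700195312, 166.5693817138672), (83.59456634521484, 12.678349494934082), 88.4312515258789) 0.010517501746557623
scene table z -0.0006906836231205249
slide px 456 z pct [0.0037 0.0067 0.0313 0.0326]
plate 289 [ 0.5566 -0.1841] ((561.9180297851562, -177.56478881835938), (61.90858840942383, 51.563560485839844), 6.921970367431641)
rib 101 [ 0.5604 -0.1791] ((561.9829711914062, -177.5162353515625), (36.22024154663086, 14.1911039352417), 6.979478359222412)
face 353 263 [0.5624 0.1647 0.0647] [-0.239   0.0066  0.971 ] tilt 0.24147640160719808 yaw uphill -0.027697529001560396
face rect 673 ((564.591796875, 166.68380737304688), (94.11042022705078, 140.18504333496094), 88.94862365722656)
stop rect 89 [0.5915 0.1605 0.0822] ((592.9215087890625, 162.29501342773438), (81.02317810058594, 13.87794017791748), 89.35356140136719) 0.01003553132571449
```

View pics/crop1.png

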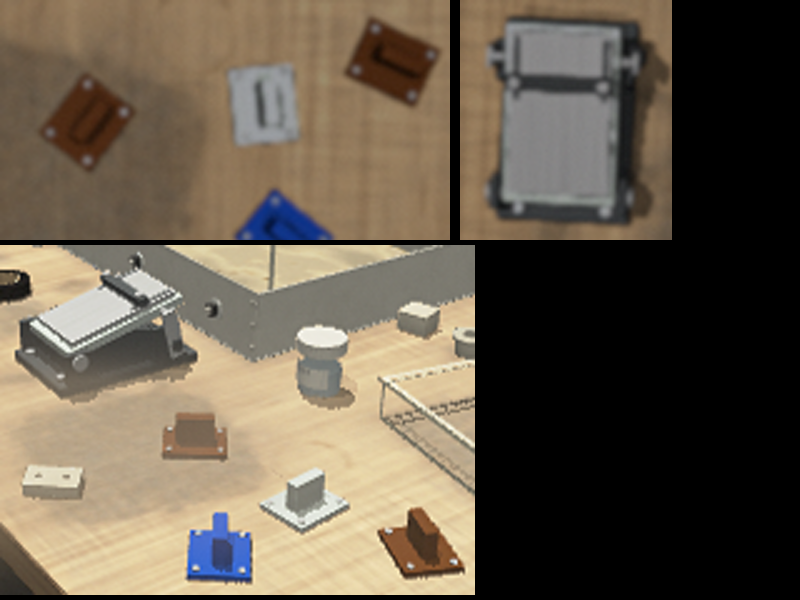

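The crop confirms it: the grey aluminium plate with the upright rib at top pixel (372,209), rib along its long side. I'll pick it up now.

```bash
cat >> h.py <<'E'
def down(yaw):
    c,s=np.cos(yaw),np.sin(yaw); return np.array([[c,s,0],[s,-c,0],[0,0,-1.]])
def faceR(yaw,tilt):   # columns: uphill, across, normal
    c,s=np.cos(yaw),np.sin(yaw); u=np.array([c*np.cos(tilt),s*np.cos(tilt),np.sin(tilt)]); y=np.array([-s,c,0]); return np.stack([u,y,np.cross(u,y)],1)
def toolR(F,flip): return F@np.diag([1,-1,-1.]) if not flip else F@np.diag([-1,1,-1.])
def st(tag=""):
    s=env.sense(); print(tag,"t%.2f"%s["t"],s["ee_pos"],"F",s["wrist_force"],"M",s["moment"],"w%.4f g%.1f"%(s["gripper_width"],s["grasp_force"])); return s
E
python3 - <<'E'
from h import *
p=np.array([.563,-.1745]); yaw=np.radians(6.6)
F0=faceR(-.027,.246); ft=np.array([.56,.165,.12])
best=None
for flip in (0,1):
    R=down(yaw)@(np.diag([-1,-1,1.]) if flip else np.eye(3))
    q=solver.inverse_kinematics([*p,.12],R); q2=solver.inverse_kinematics(ft,toolR(F0,flip)); print(flip,q,q2)
    if q is not None and q2 is not None:
        k=max(abs(q[6]),abs(q2[6]))
        if best is None or k<best[0]: best=(k,flip,R)
_,flip,R=best; open("flip","w").write(str(flip))
env.reach([*p,.12],R); st("above")
env.movel([*p,.0105],rate=.12); st("down")
effector.grasp(45); st("grip")
env.movel([*p,.16],rate=.15); st("up")
im,d=viewer.read_camera("scene"); cv2.imwrite("pics/lift.png",cv2.resize(im[150:350,180:430],None,fx=3,fy=3)[...,::-1])
E
```

```text
0 [-0.4308  0.5926  0.926   1.8584 -0.5675  0.9798 -0.7108] [-0.9381  0.3656  0.6442  2.0625 -0.2384  0.5626 -1.7612]
1 [-0.1468  0.4737  0.5097  1.8416 -0.2882  0.8999  2.183 ] [-0.534   0.323   0.1509  2.0381  0.0987  0.5614  1.0699]
above t4.38 [ 0.5634 -0.1734  0.1199] F [0.2546 0.117  1.2794] M [-0.0382  0.097  -0.0675] w0.0916 g0.0
down t5.43 [ 0.5636 -0.1749  0.0112] F [ 0.2559  0.2231 -0.161 ] M [-0.0118  0.1663 -0.047 ] w0.0918 g0.0
grip t6.78 [ 0.563  -0.1745  0.0105] F [-0.57    0.0778  0.1788] M [-0.0268  0.1637 -0.0085] w0.0006 g0.0
up t7.93 [ 0.5624 -0.1741  0.1591] F [ 0.0876  0.5827 -0.4865] M [0.0205 0.1611 0.0143] w0.0006 g0.0
```

View pics/lift.png

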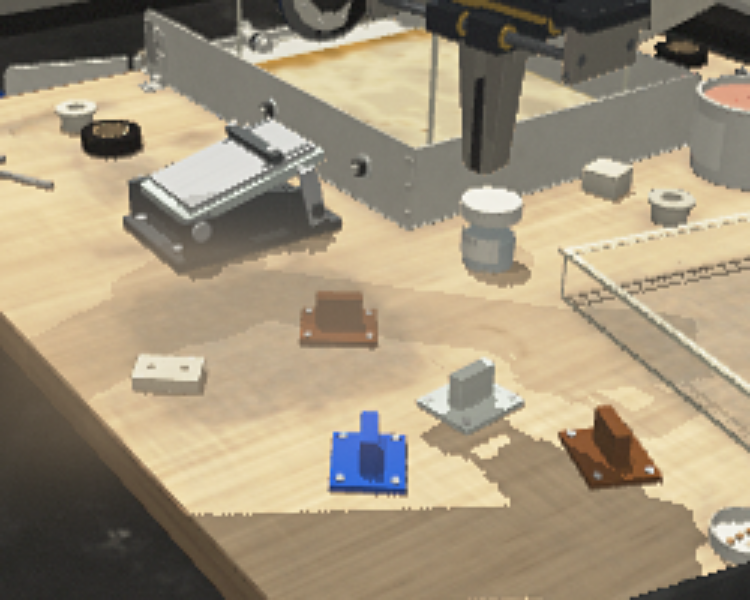

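The grip closed on nothing (width 0.6 mm). The slide hasn't moved, still at crop (470,395), and the gripper is above it. I'll compare the pose the arm reports with where the cameras see the gripper.

Run:
```python
from h import *
s=st(); print(s["tcp_rot"],s["joint_positions"])
print("start tcp in scene",px("scene",[.277,.588,.188]),"now",px("scene",s["ee_pos"]),"top",px("top",s["ee_pos"]))
o=np.zeros((600,800,3),np.uint8)
for k,c in enumerate(("scene","top")):
    im,d=viewer.read_camera(c); W=cloud(c,d)
    m=(abs(W[...,0]-s["ee_pos"][0])<.1)&(abs(W[...,1]-s["ee_pos"][1])<.12)&(W[...,2]>.1)&(W[...,2]<.235)
    P=W[m]; print(c,m.sum(), P.mean(0) if m.sum() else "", )
    if m.sum():
        lo=P[P[:,2]<np.nanmin(P[:,2])+.02]; print("lowest",lo.mean(0),lo.min(0),lo.max(0))
    W2=W[(abs(W[...,0]-.563)<.05)&(abs(W[...,1]+.174)<.05)&(W[...,2]>.022)&(W[...,2]<.04)]
    if len(W2)>5: print("rib",len(W2),cv2.minAreaRect((W2[:,:2]*1000).astype(np.float32)))
    q=px(c,s["ee_pos"]).astype(int); im=im.copy(); cv2.circle(im,tuple(int(x) for x in q),4,(255,0,0),1)
    x0=max(q[0]-95,0); y0=max(q[1]-70,0); o[:600,k*400:(k+1)*400]=cv2.resize(im[y0:y0+195,x0:x0+130],(400,600))
cv2.imwrite("pics/chk.png",o[...,::-1])
```

```text
t7.98 [ 0.5623 -0.1742  0.159 ] F [ 1.1466  0.438  -0.2256] M [ 0.0381  0.1545 -0.0521] w0.0004 g0.0
[[ 0.9934  0.1149 -0.0018]
 [ 0.1149 -0.9934  0.0003]
 [-0.0018 -0.0005 -1.    ]] [-0.4646  0.5458  0.9695  1.829  -0.5167  1.0462 -0.7477]
start tcp in scene [ 96. 139.] now [340. 217.] top [389. 206.]
scene 397 [ 0.5563 -0.181   0.2119]
lowest [ 0.5564 -0.1802  0.1953] [ 0.5499 -0.1907  0.1844] [ 0.5721 -0.1628  0.2043]
rib 104 ((562.2836303710938, -176.62135314941406), (37.07476806640625, 14.995325088500977), 5.509828090667725)
top 0 
rib 40 ((568.2694091796875, -175.89320373535156), (25.546390533447266, 8.102482795715332), 1.164461612701416)
```

View pics/chk.png

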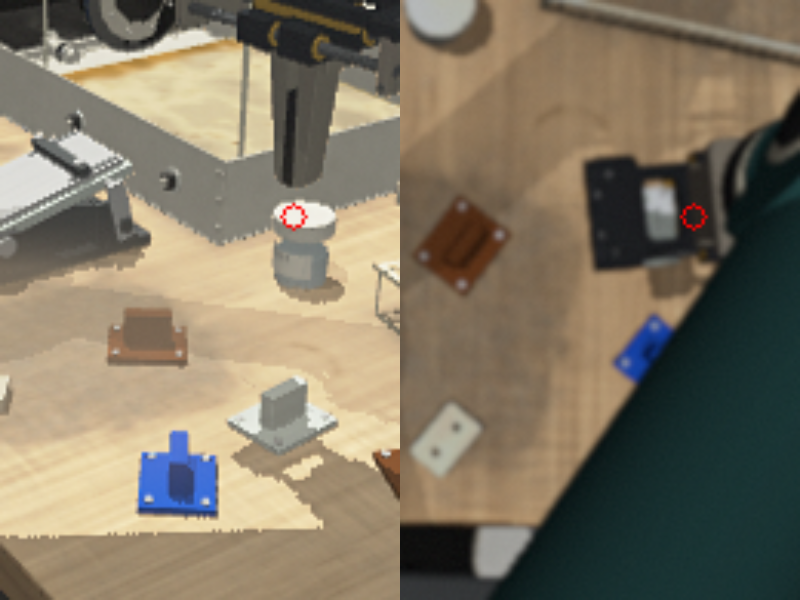

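The camera shows the closed fingertips at z≈0.184 while the reported TCP is at 0.159. So the real tips sit about 24 mm behind the reported TCP, which is why they closed just above the rib. I'll measure again with the fingers open and compare with the start picture.

Run:
```python
from h import *
def meas(d,p,tag):
    W=cloud("scene",d); m=(abs(W[...,0]-p[0])<.12)&(abs(W[...,1]-p[1])<.12)&(abs(W[...,2]-p[2])<.08)&(W[...,2]>.09)
    L=np.linalg.norm((W-p)[...,:2],axis=-1); P=W[m]; z0=np.sort(P[:,2])[:8]
    lo=P[P[:,2]<z0.mean()+.015]; print(tag,"tcp",p,"lowest z",z0,"lo mean",lo.mean(0),lo.min(0),lo.max(0))
meas(np.load("scene0.npz")["d"],np.array([.2768,.5881,.188]),"start open")
effector.release(); s=st(); im,d=viewer.read_camera("scene"); meas(d,s["ee_pos"],"now open")
```

```text
start open tcp [0.2768 0.5881 0.188 ] lowest z [0.2119 0.2126 0.2129 0.2132 0.2134 0.2144 0.2145 0.2149] lo mean [0.2752 0.5809 0.221 ] [0.2445 0.5282 0.2119] [0.31   0.6365 0.2283]
 t9.46 [ 0.563  -0.1745  0.16  ] F [-0.1154 -0.7743 -1.0235] M [0.0153 0.2404 0.0121] w0.0918 g0.0
now open tcp [ 0.563  -0.1745  0.16  ] lowest z [0.1855 0.1856 0.1858 0.1861 0.1865 0.1865 0.1866 0.1868] lo mean [ 0.5588 -0.1787  0.194 ] [ 0.5456 -0.2363  0.1855] [ 0.5784 -0.1187  0.2011]
```

The offset is the same both times: tips about 25 mm behind the reported TCP, sideways correct. I'll touch the table lightly with the open fingertips to get the exact value, then grip.

Run:
```python
from h import *
p=np.array([.563,-.1745])
env.movel([*p,.02],rate=.2); env.movel([*p,-.016],rate=.06); s=st("pre"); b=s["wrist_force"][2]
z=-.016
b=np.mean([env.sense()["wrist_force"][2] for _ in range(5)])
while z>-.032:
    z-=.0015; env.movel([*p,z],rate=.03)
    s=env.sense(); df=s["wrist_force"][2]-b; print("%.4f %.4f dF %.1f t%.2f"%(z,s["ee_pos"][2],df,s["t"]))
    if df>5: break
zt=s["ee_pos"][2]; open("ztable","w").write(str(zt))
env.movel([*p,zt+.010],rate=.05); st("raised")
effector.grasp(45); s=st("grip")
if s["gripper_width"]>.008:
    env.movel([*p,.14],rate=.15); st("up");
```

```text
pre t11.11 [ 0.563  -0.1748 -0.016 ] F [ 0.6193 -0.5422  0.3234] M [-0.0301  0.1248 -0.0165] w0.0918 g0.0
-0.0175 -0.0173 dF -0.8 t11.36
-0.0190 -0.0190 dF -0.1 t11.61
-0.0205 -0.0206 dF 0.2 t11.86
-0.0220 -0.0221 dF -1.0 t12.11
-0.0235 -0.0236 dF -0.1 t12.36
-0.0250 -0.0251 dF -0.7 t12.61
-0.0265 -0.0261 dF 5.3 t12.86
raised t13.22 [ 0.5632 -0.1745 -0.0158] F [-0.653   0.1397  0.1996] M [-0.0109  0.1207  0.0049] w0.0920 g0.0
grip t14.40 [ 0.563  -0.1746 -0.0161] F [-0.5255  0.9462  0.3365] M [-0.0941  0.0966 -0.003 ] w0.0115 g45.0
up t15.59 [ 0.5624 -0.1741  0.1391] F [-0.3255 -0.1222 -1.8591] M [-0.0187  0.1372  0.0089] w0.0114 g45.0
```

Gripped: width 11.5 mm at 45 N, and the weight shows. Next I'll tilt it, hover over the face downhill of the stop, and feel for the face along its normal.

```bash
cat >> h.py <<'E'
H=.016  # TCP beyond slide underside
def wr(F,n=6):
    a=[]
    for _ in range(n):
        s=env.sense(); a.append(np.r_[F.T@s["wrist_force"],F.T@s["moment"]]); env.pause(.02)
    return np.mean(a,0),s
def tcp(U,F): return U-H*F[:,2]
E
python3 - <<'E'
from h import *
F=faceR(-.027,.246); R=toolR(F,int(open("flip").read())); n=F[:,2]
p0=np.array([.562,.165,.0653]); U0=p0+F@[-.015,0,0]
env.reach(tcp(U0+.05*n,F),R); st("hover")
env.movel(tcp(U0+.008*n,F),rate=.1); env.pause(.15)
b,s=wr(F,10); print("bias",b); np.save("bias.npy",b)
h=.008
while h>-.008:
    h-=.001; env.movel(tcp(U0+h*n,F),rate=.03); w,s=wr(F,3); w-=b
    if h<.003 or w[2]>1: print("h %.4f"%h,w,"t%.2f"%s["t"])
    if w[2]>3.5: break
st(); print("tcp n-height",(s["ee_pos"]+H*n-p0)@n)
im,d=viewer.read_camera("scene"); cv2.imwrite("pics/face.png",cv2.resize(im[150:260,190:340],None,fx=5,fy=5)[...,::-1])
E
```

```text
hover t16.89 [0.5399 0.1644 0.0949] F [ 0.5425 -0.6668 -1.6424] M [-0.0342  0.4892 -0.0548] w0.0116 g45.0
bias [-0.2639  0.3103 -1.0086  0.0075  0.4689  0.0027]
h 0.0020 [-0.473  -0.2308  0.0203 -0.021  -0.0276 -0.0023] t19.56
h 0.0010 [ 0.1059 -0.2972  0.3395  0.0035 -0.0185  0.0156] t19.86
h 0.0000 [-0.0553 -0.2267  1.4296  0.0014 -0.0085  0.0218] t20.16
h -0.0010 [-0.0355 -0.656   4.6182 -0.0437  0.1555  0.0201] t20.46
 t20.48 [0.5517 0.1653 0.0453] F [-1.2049 -0.1546  3.1556] M [-0.038   0.5318 -0.0257] w0.0117 g45.0
tcp n-height -0.0008540733621138833
```

View pics/face.png

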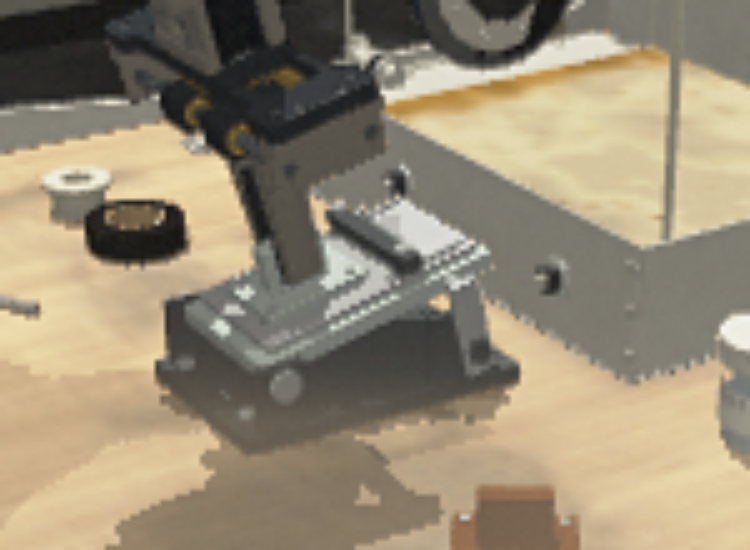

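Contact came at the predicted height, with the slide (270,290) lying on the face downhill of the bar (375,240). The moment suggests the downhill edge touches first, so I'll scan the tilt for flushness.

Run:
```python
from h import *
F0=faceR(-.027,.246); n0=F0[:,2]; fl=int(open("flip").read())
p0=np.array([.562,.165,.0653]); U0=p0+F0@[-.015,0,0]; b=np.load("bias.npy")
for t in (.246,.236,.226,.216,.206,.226,.246,.262):
    F=faceR(-.027,t); U=U0-.001*n0
    env.movel(tcp(U,F),toolR(F,fl),rate=.03); env.pause(.1); w,s=wr(F,6); w-=b; w[4]-=1.4*(t-.246)
    a=F.T@s["tcp_rot"]; print(t,w,"pos err n %.4f tilt err %.4f"%((s["ee_pos"]-tcp(U,F))@n0,a[0,2]),"t%.2f"%s["t"])
```

```text
0.246 [ 0.9047 -0.4686  5.1118 -0.0623  0.0383 -0.0061] pos err n 0.0000 tilt err 0.0003 t20.96
0.236 [-0.3212 -0.4973  4.9265 -0.0202 -0.08   -0.0144] pos err n -0.0000 tilt err 0.0000 t21.41
0.226 [-0.7869 -0.6363  6.0916 -0.0295 -0.025  -0.0069] pos err n -0.0000 tilt err 0.0000 t21.86
0.216 [-0.9391 -0.6149  6.9368 -0.0194  0.057   0.006 ] pos err n 0.0001 tilt err -0.0004 t22.31
0.206 [-1.4681 -0.4723  7.5275 -0.0488  0.091   0.0004] pos err n 0.0001 tilt err -0.0004 t22.76
0.226 [-0.5432 -0.3611  6.2453 -0.0431 -0.1247 -0.0113] pos err n 0.0000 tilt err -0.0002 t23.21
0.246 [ 1.0511 -0.8168  4.6893 -0.0623 -0.1947 -0.0201] pos err n 0.0000 tilt err -0.0000 t23.66
0.262 [ 1.8268 -0.8504  5.9972 -0.128  -0.179   0.0164] pos err n 0.0001 tilt err 0.0003 t24.11
```

The normal force is lowest near tilt 0.245, matching the cameras. The scan may have turned the slide slightly in the grip, so I'll ease the grip while it's lightly pressed to let it settle flush, tighten again, then lift 1 mm and feel for the stop.

Run:
```python
from h import *
F=faceR(-.027,.245); n=F[:,2]; fl=int(open("flip").read()); R=toolR(F,fl)
p0=np.array([.562,.165,.0653]); U0=p0+F@[-.015,0,0]
env.movel(tcp(U0-.0008*n,F),R,rate=.03); env.pause(.1)
effector.grasp(12); env.pause(.2); st("soft"); effector.grasp(50); st("firm")
env.movel(tcp(U0+.003*n,F),rate=.03); env.pause(.15); b,s=wr(F,8); print("bias",b); np.save("bias.npy",b)
env.movel(tcp(U0+.0010*n,F),rate=.03); w,s=wr(F,3); print("near",w-b)
x=0.
while x<.045:
    x+=.0015; env.movel(tcp(U0+.0010*n+x*F[:,0],F),rate=.05); w,s=wr(F,2); w-=b
    if x>.012 or w[0]<-2: print("x %.4f"%x,w,"t%.2f"%s["t"])
    if w[0]<-5: break
open("xstop","w").write(str(x))
```

```text
soft t24.89 [0.5515 0.1653 0.0454] F [0.21   0.5388 2.569 ] M [ 0.0803  0.3007 -0.0206] w0.0118 g12.0
firm t25.11 [0.5515 0.1653 0.0453] F [ 0.0871 -0.0563  3.9579] M [0.0496 0.3174 0.0844] w0.0117 g50.0
bias [-0.3408  0.0786 -1.0158  0.0056  0.4539 -0.0016]
near [ 0.2486  0.2928  0.2154  0.0153 -0.0035 -0.0092]
x 0.0135 [-0.3328  0.315  -0.3978 -0.0152  0.0375 -0.0166] t28.50
x 0.0150 [-3.2155 -0.8501  1.2038 -0.0585  0.8644  0.0171] t28.78
x 0.0165 [-6.4263 -0.7013  3.2604 -0.0725  1.6032  0.0472] t29.07
```

Stop contact came at x≈14 mm, with the yaw moment near zero, so it's square. I'll back off, reset it flush on the face, then press on the face and push up to the stop.

Run:
```python
from h import *
F=faceR(-.027,.245); n=F[:,2]; u=F[:,0]
p0=np.array([.562,.165,.0653]); U0=p0+F@[-.015,0,0]; b=np.load("bias.npy")
def go(x,h,r=.04):
    env.movel(tcp(U0+h*n+x*u,F),rate=r)
def rep(tag,k=4):
    w,s=wr(F,k); w-=b; print(tag,w,"My at slide %.3f"%(w[4]+.25*w[0]),"t%.2f"%s["t"]); return w
go(.0115,.001); go(.0115,-.0008); effector.grasp(12); env.pause(.2); effector.grasp(55); rep("reset")
h=-.0008
while h>-.003:
    h-=.0004; go(.0115,h); w=rep("h %.4f"%h,3)
    if w[2]>7: break
x=.0115; f0=w[0]
while x<.022:
    x+=.0008; go(x,h); w=rep("x %.4f"%x,3)
    if w[0]<-9: break
env.pause(.2); w=rep("end",6); s=st()
np.save("last.npy",[x,h])
im,d=viewer.read_camera("scene"); cv2.imwrite("pics/end.png",cv2.resize(im[160:240,215:315],None,fx=7,fy=7,interpolation=2)[...,::-1])
```

```text
reset [ 2.6496 -0.3755  4.002   0.0221 -0.4865 -0.0106] My at slide 0.176 t30.29
h -0.0012 [ 2.3173  0.0999  4.9245 -0.0121 -0.5068  0.0424] My at slide 0.073 t30.59
h -0.0016 [ 2.7825  0.1052  6.6845 -0.0779 -0.4501 -0.008 ] My at slide 0.246 t30.89
h -0.0020 [ 2.3036 -0.6917  7.5106 -0.0691 -0.3795  0.0258] My at slide 0.196 t31.19
x 0.0123 [ 0.8715  0.1122  7.6816 -0.0775 -0.1084 -0.035 ] My at slide 0.109 t31.49
x 0.0131 [-1.0559 -0.0555  8.4945 -0.084   0.1669 -0.0221] My at slide -0.097 t31.79
x 0.0139 [-1.6896 -0.3802  9.3213 -0.0781  0.4308 -0.0303] My at slide 0.008 t32.09
x 0.0147 [-3.7495 -0.3822 10.1295 -0.1123  0.6946 -0.0399] My at slide -0.243 t32.39
x 0.0155 [-4.3521 -0.3639 10.7064 -0.0862  1.0066 -0.0393] My at slide -0.081 t32.69
x 0.0163 [-6.5495 -0.4753 10.804  -0.1146  1.2754 -0.011 ] My at slide -0.362 t32.99
x 0.0171 [-6.9142 -0.4627 12.1505 -0.121   1.4545 -0.0147] My at slide -0.274 t33.29
x 0.0179 [-7.3724  0.0321 12.208  -0.0839  1.512  -0.0348] My at slide -0.331 t33.59
x 0.0187 [-6.7303 -0.1298 12.1795 -0.1124  1.5416  0.0029] My at slide -0.141 t33.89
x 0.0195 [-9.1823 -0.5725 12.8903 -0.096   1.7905  0.0167] My at slide -0.505 t34.19
end [-8.3289 -0.7575 12.7689 -0.1306  1.8032  0.0104] My at slide -0.279 t34.49
 t34.51 [0.5651 0.165  0.0467] F [-11.9435  -0.7856   8.9277] M [-0.0262  2.2956 -0.0256] w0.0118 g55.0
```

View pics/end.png

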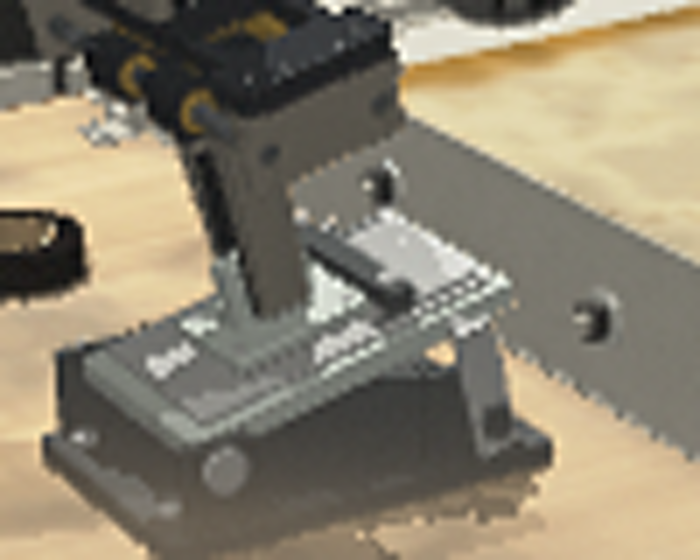

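The slide is gripped and lying against the bar; the finger is at crop (280,250) and the bar at (370,265). The measured TCP is about 6 mm short of the commanded point, so the stop is blocking it and the arm is yielding. I'll check the tool's actual tilt and yaw and ease the normal press, which is near the end of the spring travel.

Run:
```python
from h import *
fl=int(open("flip").read()); F=faceR(-.027,.245); n=F[:,2]; u=F[:,0]; R=toolR(F,fl)
p0=np.array([.562,.165,.0653]); U0=p0+F@[-.015,0,0]; b=np.load("bias.npy")
def rep(tag,k=8):
    w,s=wr(F,k); w-=b
    E=F.T@(s["tcp_rot"]@R.T)@F; rv=cv2.Rodrigues(E)[0].ravel(); loc=F.T@(s["ee_pos"]+H*n-U0)
    print(tag,w,"rot err (face axes)",rv,"loc",loc,"t%.2f"%s["t"]); return w
rep("now")
for x,h in ((.0190,-.0012),(.0185,-.0004),(.018,.0002)):
    env.movel(tcp(U0+h*n+x*u,F),rate=.03); env.pause(.1); w=rep((x,h))
    if w[2]<8.5: break
im,d=viewer.read_camera("top"); cv2.imwrite("pics/top2.png",cv2.resize(im[155:245,185:275],None,fx=6,fy=6,interpolation=2)[...,::-1])
```

```text
now [-8.5714 -0.5401 12.6853 -0.1063  1.8     0.0183] rot err (face axes) [0.0007 0.011  0.0013] loc [ 0.0135  0.0001 -0.0028] t34.67
(0.019, -0.0012) [-7.1295 -0.3565 10.4944 -0.0522  1.5087  0.0164] rot err (face axes) [0.0004 0.0099 0.0012] loc [ 0.0135  0.     -0.0021] t35.16
(0.0185, -0.0004) [-5.8528 -0.124   6.9315 -0.0095  1.2104  0.0356] rot err (face axes) [0.0002 0.009  0.0012] loc [ 0.0135  0.0001 -0.0013] t35.64
```

View pics/top2.png

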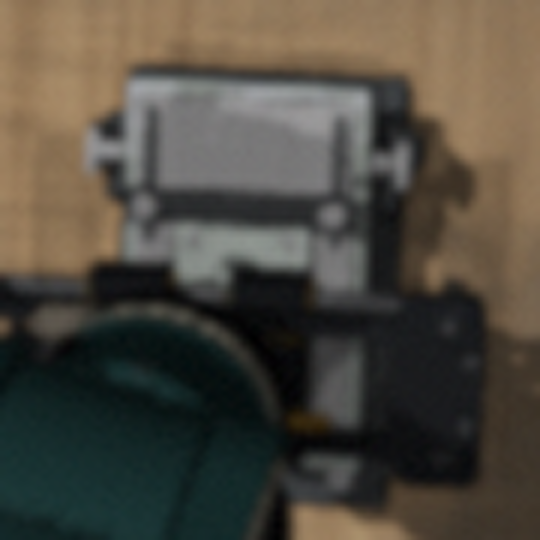

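The slide's uphill edge, crop (245,225), lies right along the bar at (240,208). The uphill position stays at 13.5 mm as the push changes, so the contact is rigid, and yaw is square. The push sags the tool tilt by about 0.01 rad, so I'll compensate for that, check, and hand in.

Run:
```python
from h import *
fl=int(open("flip").read()); F=faceR(-.027,.245); n=F[:,2]; u=F[:,0]; R=toolR(F,fl)
p0=np.array([.562,.165,.0653]); U0=p0+F@[-.015,0,0]; b=np.load("bias.npy")
def rep(tag,k=8):
    w,s=wr(F,k); w-=b
    rv=cv2.Rodrigues(F.T@(s["tcp_rot"]@R.T)@F)[0].ravel(); print(tag,w,"rot",rv,"loc",F.T@(s["ee_pos"]+H*n-U0),"w%.4f g%.1f t%.2f"%(s["gripper_width"],s["grasp_force"],s["t"])); return w,rv
U=U0-.0008*n+.0187*u; t=.245
for _ in range(2):
    t+=.0095 if _==0 else rv[1]
    G=faceR(-.027,t); env.movel(tcp(U,G),toolR(G,fl),rate=.03); env.pause(.15); w,rv=rep("tilt %.4f"%t)
    if abs(rv[1])<.003: break
env.pause(.2); w,rv=rep("final")
if w[0]<-3 and 4<w[2]<11 and abs(rv[1])<.005: print(workorder.finish_job())
```

```text
tilt 0.2545 [-5.5007 -0.3084  6.8185 -0.0384  1.3157 -0.0008] rot [ 0.0002 -0.0004  0.0012] loc [ 0.0138  0.     -0.0018] w0.0115 g55.0 t36.23
final [-5.1631 -0.2298  7.3706 -0.0304  1.3591  0.0217] rot [ 0.0002 -0.0003  0.0013] loc [ 0.0138  0.0001 -0.0018] w0.0118 g55.0 t36.56
the job is handed in; nothing more can be done
None
```

I handed the job in at 36.6 s, with the slide still gripped at 55 N, pressed on the face at about 7 N and against the stop at about 5 N; tilt and squareness look right from the force and pose readings, but I have not seen the verdict.

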